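Set the lamp dial and index the amber filter slide of a bench fluorescence viewer

ROBOT

A 7-joint arm with a two-finger parallel gripper is mounted at the origin on a cart in front of the work surface, level with it; the furniture and walls round the work are solid. World frame = base frame: x ahead of the robot, y to its left, z up, the work surface at z = 0. Lengths are in m, angles in rad, forces in N, time in s.
With the tool pointing down it reaches from about 0.425 to 0.925 m from the base axis. Payload 6.8 kg.
Tool frame: the origin (TCP) lies between the finger pads; the fingertips stand 14 mm ahead of it and the grasp point (between the pads) lies 5 mm behind it; z points along the fingers, y is the line along which they close (so a half turn about z gives the same grasp; the last joint's range is limited). The gripper opens to 88 mm and grips with 3 to 60 N. Pads are 20 mm wide; open, the fingers measure 115 mm over their backs; the gripper's body (75 mm by 178 mm) begins 61 mm behind the grasp point.
Start: joints at [-1.436, 0.477, 0.022, 1.555, -0.011, 1.109, -0.083], TCP at [0.162, 0.655, 0.237] pointing down, gripper open.
Joint ranges: [-2.96, 2.96], [-0.34, 2.1], [-1.41, 1.46], [0.24, 2.44], [-1.37, 4.51], [0.17, 1.92], [-2.96, 2.96]. Speed limits (rad/s): [2.39, 2.39, 3.14, 3.14, 3.14, 3.14, 3.14].

INTERFACE

Orientations are given as a rotation vector (axis times angle).
In Python, from bench import * gives the robot as it stands.
- The arm moves only by the tool move_arm, never from a script. Its argument "moves" is a list of rows, each a list of 4 numbers: the shift along the tool's x, y, z in mm, then the turn about the tool's z in degrees. A call has 1 to 8 rows; each row is the pose to reach, as a shift and turn from the pose commanded when the call began, along the tool's axes at that moment; what a row does not reach only later rows make up. A row lasts 1/10 s, in which the tool goes at most 50 mm and 8.59 degrees, less where a joint would pass 70% of its speed; a pose out of reach is approached as far as the arm can. A call with a gripper value outside its range is refused whole. "jaw" is the finger opening in mm, from 0 to 87.8, set as the call begins (left out, the last holds). The fingers move at their own pace and stop on an object; the grip force is fixed at half the most. Time passes only in rows, so rows that repeat a pose let the fingers close. It gives the time, the measured TCP pose, the force, the opening and the grip force at its end, in the units of the state.
- read_state(): the state, without advancing time (a new reading comes with each control period).
- get_image(name): name is "scene" or "side" or "wrist"; returns (picture, depth): 420x560x3 uint8, red, green, blue; 420x560 float32, m along the optical axis (not along the pixel's ray), 0 where there is no reading.
- get_calibration(name): a dict with "fov_y" (degrees; the focal length in pixels is half the picture's height over the tangent of half this angle, whatever the lens; pixels are square), "cx", "cy" (the principal point, pixels), "R" (3x3) and "t" (3): a world point X has camera coordinates R X + t. Camera axes: x right, y down, z forward; pixel columns grow to the right and rows downward; lengths in m; the calibration is good to about 2 mm. The wrist camera is an equidistant fisheye: a pixel r from the principal point sees the ray r / f radians off the axis. A picture is of the moment at which its call begins: read the wrist's pose just before it. get_calibration takes no time and is no camera call; for the wrist camera it gives the pose at the moment of the call.
- job_done(): hands the job in; it is judged then, once.
The state is a dict: "time_s": time; "q": joint angles; "qd": joint speeds; "joint_efforts": joint torques, N m; "eef_pos": TCP position; "tcp_rot": TCP orientation; "contact_force": force on the tool from outside, world axes, zero at the start; "moment": the same for the moment, N m; "width": finger opening in m; "grasp_force": force on a finger pad.
Only numpy, scipy, OpenCV 4.12 (cv2) and the standard library are available. Lean on these libraries where they do the work, as an engineer would, in place of code of your own. Each camera call takes 0.05 s, during which the arm holds its last target. There are 200 camera calls.

TASK

Get the fluorescence viewer ready for an exposure: first turn the black lamp dial until its white line points at the red mark on the white collar round it. Then pinch the blue tab of the filter slide by its two rubber faces and slide it toward the viewing port until the ball detent clicks into its notch with the orange filter centred under the port, and finish still gripping the tab there, at rest in the notch. Do not disturb the other things on the bench.

Things in the scene. Friction and masses are not known exactly. Their poses are not given: they have to be found in the camera images.
- viewer_base: viewer's grey base plate, 130x390x14 mm, fixed to the bench; origin at the centre of its underside, long side along its y axis, z up. A rail runs along its y axis at x = 0 and guides the filter slide. Dial at the +y end, slide tab at the -y end, port bridge between them. Its place and yaw (within 0.3 rad) vary
- lamp_dial: black dial on the base, axis vertical; origin on the axis, 14 mm above the bench. Skirt 50 mm across, its top 14 mm above the origin. The white line runs from the axis toward the dial's own +x. 0.05 N m of friction, stays where it is left, stops 1.2 rad either side of the base's -x (front). It must turn counter-clockwise seen from above, by 0.5 to 1.35 rad at the start
- dial_grip (a point): where to grip the dial's bar: on the axis, 36 mm above the dial's origin (50 mm above the bench). The bar is 40 mm long (dial's x), 12 mm thick (dial's y), from 14 to 48 mm above the dial's origin; grip across the thickness
- index_collar: white collar 80 mm across, 5 mm thick, fixed round the dial, concentric with it; its red mark lies 33 mm from the centre toward the collar's own +x; small black ticks every 30 degrees elsewhere. Origin at its underside, on the dial's axis. Its angle varies
- filter_slide: silver slide plate 44x140x8 mm with an upright blue tab; moves only along the base's y (1 to 5 N to slide, end stops). Origin under the tab, on the plate's underside, 20 mm above the bench; axes parallel to the base's. It must be pushed toward the base's +y, by 30 to 90 mm at the start; it can also be pushed 30 mm or more beyond the notch
- tab_grip (a point): where to grip the blue tab: its centre, 33 mm above the slide's origin (53 mm above the bench). The tab is 30 mm wide (slide's x) and 16 mm thick over its two rubber faces (slide's y), from 8 to 46 mm above the slide's origin; grip across the thickness
- pad_near (a point): rubber face of the tab on its +y side (toward the port), 28x32 mm, 3 mm thick; the point is the middle of its outer face, 28 mm above the slide's origin
- pad_far (a point): rubber face of the tab on its -y side, 28x32 mm, 3 mm thick; the point is the middle of its outer face, 28 mm above the slide's origin
- filter (a point): centre of the round orange filter on the slide, 29 mm across, 85 mm toward +y from the tab's centre; the slide's front (-x) edge has the detent notch, 6.5 mm wide, level with it
- port (a point): point below the centre of the viewing port, an aluminium ring 41 mm outside and 33 mm inside, on the port bridge. Filter and port coincide horizontally when the detent is in
- port_bridge: black bridge, 86x40 mm (x, y), top 50 mm and ring 56 mm above the bench, clamped across the rail at a place that varies; origin below the port on the base plate's top. The spring ball in its front leg (brass plunger) drops into the slide's notch, drawing the slide in over the last 2 to 3 mm; leaving the notch takes 11 to 16 N, sliding elsewhere 1 to 5 N, so a push of 6 to 9 N stops at it
- beaker: empty clear beaker, 72 mm wide, 90 mm tall, to the left; leave it alone. Origin: centre of its underside
- reagent_bottle: white bottle with orange-brown label, 48 mm wide, 88 mm tall, behind the viewer; leave it alone. Origin: centre of its underside
- timer: white bench timer lying at the right, 66x66x18 mm; leave it alone. Origin: centre of its underside
- petri_dish: lidded dish at the right, 58 mm wide, 14 mm high; leave it alone. Origin: centre of its underside
- mouse: black computer mouse at the right, 111x62x34 mm; leave it alone. Origin: centre of its underside

How it is judged:
By the outcome, as a careful person would: the job done as asked, in the order asked, and still so for the second after the job is handed in, while the arm keeps its last pose, push and grip.
It also fails if it takes over 48 s, if anything falls off the work surface, if the arm or the gripper's body presses on something with over 40 N, if the wrist force passes 120 N, or if a joint passes its speed limit or range.

## Working session

There is one attempt and no reset: what is moved stays moved. The work goes in short steps, Python scripts to look and compute and a tool call to move; the robot and the scene stay as the last step left them, time stands still between calls to the robot, and variables do not carry over. Pictures are saved under pics/ and viewed, at most 10 in all, crops included, and the job is handed in when it is done.

Besides the shell and the picture viewer there is one more tool, called after "Call:" as a command line: name --pt "numbers of a row" for each row, then --argument value for the rest. move_arm: Moves the arm, as the interface text tells. Its arguments: {"type":"object","properties":{"moves":{"type":"array"},"jaw":{"type":"number"}},"required":["moves"]}

```bash
ls; mkdir -p pics; python3 - <<'E'
from bench import *
import cv2,numpy as np
s=read_state();print(s)
for n in("scene","side","wrist"):
    c=get_calibration(n);p,d=get_image(n)
    np.savez(f"{n}0.npz",p=p,d=d,**c)
    cv2.imwrite(f"pics/{n}0.png",p[:,:,::-1]);print(n,c)
E
```

```text
pics
{'time_s': 0.0, 'q': array([-1.43608546,  0.47775319,  0.02233471,  1.55645804, -0.01153809,
        1.1092821 , -0.08309385]), 'qd': array([-7.73652177e-04, -3.47406376e-03, -1.20677464e-03, -1.15984957e-03,
       -1.17070601e-03,  1.78643123e-04,  9.47319586e-05]), 'joint_efforts': array([ 5.53674909e-04, -5.82842231e+01,  1.53549425e+00, -2.72614521e+01,
       -5.41935442e-02,  1.67427992e-02,  1.73394046e-04]), 'eef_pos': array([0.16215208, 0.65463699, 0.23571026]), 'tcp_rot': array([-3.80431710e-01, -3.11835008e+00,  2.77887311e-03]), 'contact_force': array([ 0.02950644,  0.10062396, -0.25748012]), 'moment': array([ 0.00546854, -0.02618253, -0.02308225]), 'grasp_force': 0.0, 'width': 0.08811078293935606}
scene {'fov_y': 45.90674730354557, 'cx': 274.4293601140954, 'cy': 207.75652441994598, 'R': array([[-0.45775329, -0.88900462, -0.01152048],
       [-0.4947909 ,  0.26549348, -0.8274631 ],
       [ 0.73867712, -0.37307372, -0.56140191]]), 't': array([0.21708869, 0.33075716, 1.09640901])}
side {'fov_y': 52.00740602397814, 'cx': 271.692596830347, 'cy': 211.16074637121514, 'R': array([[ 0.85361253, -0.52085549,  0.00743077],
       [-0.29644159, -0.4974591 , -0.81526488],
       [ 0.42833169,  0.69371752, -0.57904055]]), 't': array([-0.52050804,  0.18428771,  1.11341908])}
wrist {'fov_y': 65.70646984690485, 'cx': 274.90289896172817, 'cy': 208.26881744576934, 'R': array([[ 0.23966066,  0.97085524, -0.00169141],
       [ 0.93985463, -0.23157055,  0.2510943 ],
       [ 0.24338454, -0.06176711, -0.96796115]]), 't': array([-0.67319218, -0.03180318,  0.38885041])}
```

View pics/scene0.png

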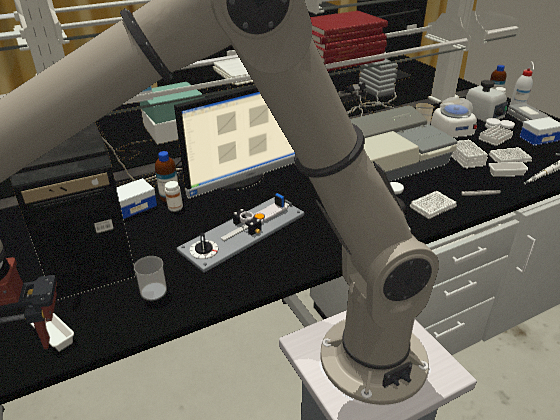

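View pics/side0.png

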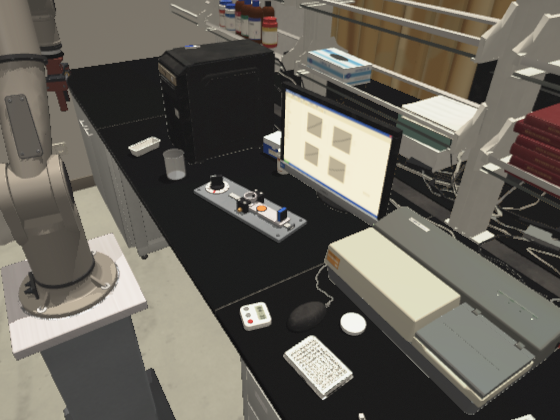

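Scene picture: dial at about (203,247), orange filter (260,216), blue tab (281,201), beaker (150,278). Side picture: dial (217,185), filter (262,208), tab (282,214), beaker (174,164), monitor behind the viewer.

```bash
cat > h.py <<'E'
import cv2,numpy as np
from scipy.spatial.transform import Rotation as Rn
def ray(c,u,v,fish=False):
    f=210/np.tan(np.radians(float(c["fov_y"]))/2)
    x=np.array([(u-c["cx"])/f,(v-c["cy"])/f])
    if fish:
        r=np.hypot(*x)+1e-12; d=np.r_[x/r*np.sin(r),np.cos(r)]
    else: d=np.r_[x,1.]
    return -c["R"].T@c["t"], c["R"].T@d
def onz(c,u,v,z,fish=False):
    o,d=ray(c,u,v,fish); return o+d*(z-o[2])/d[2]
def proj(c,X,fish=False):
    f=210/np.tan(np.radians(float(c["fov_y"]))/2)
    p=c["R"]@np.asarray(X)+c["t"]
    if fish:
        r=np.hypot(p[0],p[1]); k=np.arctan2(r,p[2])/r
    else: k=1/p[2]
    return np.array([c["cx"]+f*k*p[0],c["cy"]+f*k*p[1]])
def blobs(p,lo,hi,amin=5,roi=None):
    h=cv2.cvtColor(p,cv2.COLOR_RGB2HSV); m=cv2.inRange(h,lo,hi)
    if roi is not None:
        k=np.zeros_like(m);x0,y0,x1,y1=roi;k[y0:y1,x0:x1]=255;m&=k
    n,l,s,c=cv2.connectedComponentsWithStats(m)
    return [(c[i].round(1).tolist(),s[i].tolist()) for i in range(1,n) if s[i,4]>=amin]
E
python3 - <<'E'
from h import *
for n,roi,dial in(("scene",(170,190,310,275),(203,247)),("side",(190,170,310,240),(217,187))):
    c=np.load(n+"0.npz")
    for nm,lo,hi,z in(("blue",(105,120,40),(130,255,255),.047),("orange",(8,150,120),(25,255,255),.03)):
        for b in blobs(c["p"],lo,hi,8,roi): print(n,nm,b,onz(c,*b[0],z).round(3))
    print("dial",onz(c,*dial,.03).round(3))
c=np.load("side0.npz")
for k in((195,191),(278,237),(306,218)): print(onz(c,*k,.014).round(3))
c=np.load("wrist0.npz");o=-c["R"].T@c["t"];print("wristcam",o)
T=Rn.from_rotvec([-.3804,-3.11835,.0028]).as_matrix();print(T.round(3),(T.T@(o-[.162,.6546,.2357])).round(3), (T.T@c["R"].T[:,2]).round(3))
E
```

```text
scene blue ([193.8, 192.6], [190, 190, 7, 6, 20]) [0.763 0.14  0.047]
scene blue ([280.5, 198.4], [275, 193, 9, 14, 48]) [ 0.602 -0.088  0.047]
scene orange ([259.0, 215.9], [255, 214, 9, 5, 39]) [0.57  0.003 0.03 ]
scene orange ([257.1, 230.4], [255, 229, 5, 4, 13]) [0.507 0.039 0.03 ]
dial [0.508 0.205 0.03 ]
side blue ([280.7, 212.0], [278, 207, 9, 14, 44]) [ 0.599 -0.069  0.047]
side orange ([261.0, 208.0], [257, 206, 9, 5, 39]) [0.571 0.001 0.03 ]
dial [0.506 0.182 0.03 ]
[0.442 0.22  0.014]
[ 0.551 -0.132  0.014]
[ 0.674 -0.097  0.014]
wristcam [0.09658788 0.67022564 0.38323905]
[[-0.971  0.24  -0.   ]
 [ 0.24   0.971 -0.002]
 [-0.    -0.002 -1.   ]] [ 0.067 -0.001 -0.148] [-0.251  0.     0.968]
```

View pics/wrist0.png

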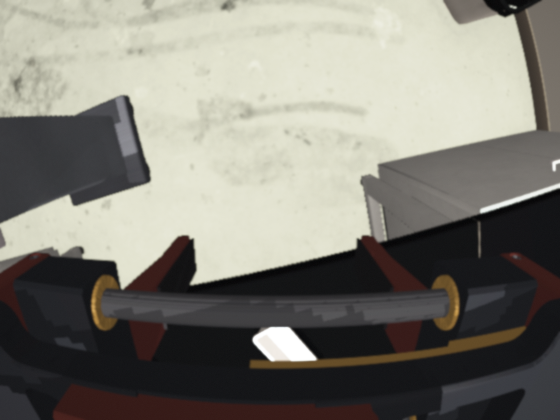

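Wrist picture: fingers at rows 240–360, view between them free; the bench edge and white tray below. I check the tall black box against the travel path.

```bash
python3 - <<'E'
from h import *
c=np.load("scene0.npz")
for n,u,v in(("boxcorner",133,284),("boxleft",47,305),("beaker",152,297),("bottle",174,210)): print(n,onz(c,u,v,0).round(3))
c=np.load("side0.npz")
for n,u,v in(("boxcorner",206,159),("boxleft",172,118),("boxright",277,135),("beaker",175,178)): print(n,onz(c,u,v,0).round(3))
d=c["d"];
for u,v in((185,110),(195,140),(235,130),(172,75)):
    o,r=ray(c,u,v);print((o+r*d[v,u]).round(3))
E
```

```text
boxcorner [0.485 0.412 0.   ]
boxleft [0.51  0.622 0.   ]
beaker [0.414 0.381 0.   ]
bottle [ 0.767  0.21  -0.   ]
boxcorner [0.576 0.431 0.   ]
boxleft [0.604 0.87  0.   ]
boxright [0.925 0.473 0.   ]
beaker [0.422 0.358 0.   ]
[0.503 0.399 0.225]
[0.529 0.402 0.105]
[0.684 0.387 0.113]
[0.486 0.437 0.337]
```

Call:
move_arm --pt "-30 -34 0 0" --pt "-60 -69 0 0" --pt "-90 -103 0 0" --pt "-120 -138 0 0" --pt "-150 -172 0 0" --pt "-180 -206 0 0" --pt "-210 -240 0 0" --pt "-241 -275 0 0"

```text
time_s: 0.95
eef_pos: [0.3305, 0.3286, 0.2366]
tcp_rot: [-0.38, -3.118, -0.0]
contact_force: [0.8, 0.3, -0.0]
width: 0.0878
grasp_force: 0.0
```

Call:
move_arm --pt "-40 -25 0 0" --pt "-80 -50 0 -4" --pt "-119 -75 0 -8" --pt "-159 -100 0 -13" --pt "-198 -125 0 -18" --pt "-238 -150 0 -23" --pt "-278 -175 0 -28" --pt "-317 -200 0 -31"

```text
time_s: 1.75
eef_pos: [0.5907, 0.0585, 0.2365]
tcp_rot: [0.472, -3.106, -0.0]
contact_force: [-0.2, 1.8, 0.3]
width: 0.0877
grasp_force: 0.0
```

```bash
cat > snap.py <<'E'
import sys
from bench import *
import cv2,numpy as np
s=read_state();n=sys.argv[1]
c=get_calibration("wrist");p,d=get_image("wrist")
np.savez(n+".npz",p=p,d=d,pos=s["eef_pos"],rot=s["tcp_rot"],**c)
cv2.imwrite(f"pics/{n}.png",p[:,:,::-1])
print(s["time_s"],s["eef_pos"],s["tcp_rot"],s["qd"].round(3),s["q"].round(2))
E
python3 snap.py w1
```

```text
1.75 [0.59072924 0.05847208 0.23649433] [ 4.71978486e-01 -3.10576618e+00 -2.19486950e-04] [ 0.728  0.474  0.054 -0.638 -0.176  0.19   1.302] [-0.45  0.35  0.32  1.77 -0.13  1.04  1.79]
```

View pics/w1.png

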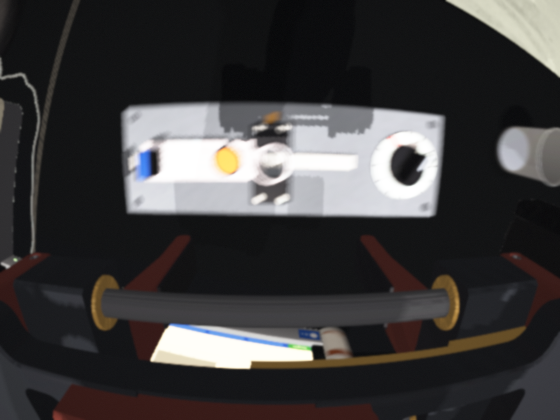

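Wrist picture: the base spans (123..444, 103..216); tab (148,163), filter (227,160), port ring (272,163), dial collar (404,165) with the red mark near (393,138). The arm was still settling, so I take it again at rest and enlarge the dial.

```bash
python3 snap.py w2; python3 - <<'E'
from h import *
c=dict(np.load("w2.npz"));p=c["p"]
a=p[100:230,350:460];b=p[120:210,125:300]
a=cv2.resize(a,None,fx=4.5,fy=4.5,interpolation=cv2.INTER_CUBIC)
cv2.imwrite("pics/dial2.png",a[:,:,::-1])
for nm,lo,hi,z in(("blue",(105,120,40),(130,255,255),.066),("orange",(8,150,120),(25,255,255),.028)):
    for q in blobs(p,lo,hi,15,(100,90,460,225)): print(nm,q,onz(c,*q[0],z,1).round(4))
h=cv2.cvtColor(p,cv2.COLOR_RGB2HSV)
m=cv2.inRange(h,(0,0,90),(180,60,255));m[:95]=0;m[225:]=0;m[:,:100]=0;m[:,455:]=0
cs,_=cv2.findContours(m,cv2.RETR_EXTERNAL,cv2.CHAIN_APPROX_NONE)
k=max(cs,key=cv2.contourArea)[:,0]
W=np.array([onz(c,*q,.014,1)[:2] for q in k])
r=cv2.minAreaRect((W*1000).astype(np.float32));print(r)
E
```

```text
1.8 [0.59501304 0.05055945 0.23686165] [-0.46190264  3.10414349 -0.00799468] [-0.051 -0.058  0.013  0.089  0.037 -0.007 -0.258] [-0.45  0.36  0.33  1.77 -0.13  1.03  1.79]
blue ([155.3, 158.2], [150, 146, 11, 27, 260]) [ 0.5951 -0.0802  0.066 ]
orange ([285.0, 113.1], [281, 110, 9, 7, 61]) [0.5147 0.0349 0.028 ]
orange ([240.9, 148.3], [227, 143, 26, 19, 66]) [0.5655 0.     0.028 ]
((556.6455688476562, 62.118133544921875), (130.30030822753906, 389.07562255859375), 15.772841453552246)
```

View pics/dial2.png

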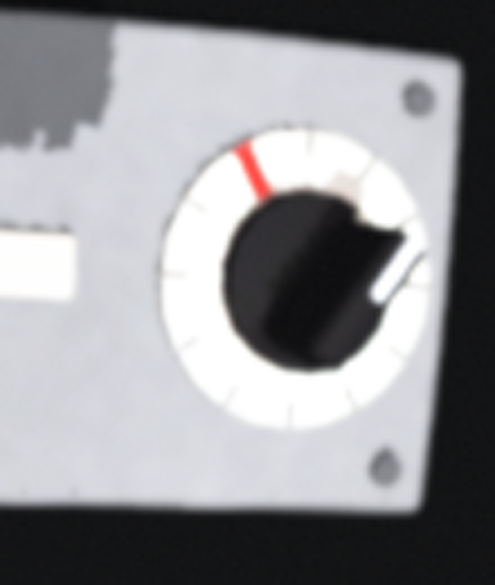

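Crop (4.5x, origin 350,100): collar centre about (295,280), red mark (255,172), white line on the bar top from (375,295) to (410,240), so the dial points front-right and must turn counter-clockwise.

```bash
cat > dial.py <<'E'
import sys
from h import *
def dial(fn,guess):
    c=dict(np.load(fn+".npz"));p=c["p"];N=400;s=.0002   # 0.2 mm orthophoto windows
    def ortho(z,ctr):
        g=(np.arange(N)-N/2)*s
        P=np.array([[proj(c,(ctr[0]+a,ctr[1]+b,z),1) for a in g] for b in g],np.float32)
        return cv2.remap(p,P[...,0].copy(),P[...,1].copy(),cv2.INTER_LINEAR)
    # collar outline (top, z=.019) on plate: edges of bright
    im=ortho(.019,guess);h=cv2.cvtColor(im,cv2.COLOR_RGB2HSV)
    red=cv2.inRange(h,(0,110,90),(8,255,255))|cv2.inRange(h,(172,110,90),(180,255,255))
    ys,xs=np.nonzero(red);R=np.array([guess[0]+(xs.mean()-N/2)*s,guess[1]+(ys.mean()-N/2)*s])
    it=ortho(.062,guess);cv2.imwrite(f"pics/{fn}_o.png",np.hstack([im,it])[:,:,::-1])
    return R,len(xs),im,it
if __name__=="__main__":
    g=np.array(eval(sys.argv[2]));R,n,im,it=dial(sys.argv[1],g)
    print("red",R.round(4),n,"angle",np.degrees(np.arctan2(*(R-g)[::-1])))
E
python3 - <<'E'
from h import *
yaw=np.radians(15.773);Y=np.array([-np.sin(yaw),np.cos(yaw)]);X=np.array([np.cos(yaw),np.sin(yaw)]);C=np.array([.55665,.06212])
B=lambda w:((w[:2]-C)@X*1000,(w[:2]-C)@Y*1000)
c=dict(np.load("w2.npz"))
f=lambda u,v:(350+u/4.5,100+v/4.5)
ce=onz(c,*f(295,280),.019,1);print("collar c",ce,B(ce))
for e in((160,275),(430,285),(310,128),(290,432)):print(B(onz(c,*f(*e),.019,1)))
r=onz(c,*f(255,172),.019,1)
a=onz(c,*f(376,297),.062,1);b=onz(c,*f(411,238),.062,1)
print("red",B(r),"line",B(a),B(b))
an=lambda d:np.degrees(np.arctan2(d[1],d[0]))
print(an((r-ce)[:2]),an((b-a)[:2]))
print("tab",B(onz(c,155.3,158.2,.066,1)),"filt",B(onz(c,240.9,148.3,.028,1)))
E
```

```text
collar c [0.51791289 0.20048299 0.019     ] (np.float64(0.3322513392373244), np.float64(143.68288127426803))
(np.float64(1.263872248416932), np.float64(104.54094760495508))
(np.float64(-1.0508545660765782), np.float64(186.20087847840583))
(np.float64(-40.461252628962164), np.float64(145.00266740754063))
(np.float64(41.753332599944365), np.float64(146.70613642169613))
red (np.float64(-27.47810564659571), np.float64(129.58800695785806)) line (np.float64(-1.0822143146206749), np.float64(146.46312478604855)) (np.float64(-15.989993882235694), np.float64(154.8655248299684))
-137.35014874915473 166.3662969331176
tab (np.float64(-1.6291264983093745), np.float64(-147.37750297816146)) filt (np.float64(-8.393810199933675), np.float64(-62.1404998619381))
```

Call:
move_arm --pt "6 32 0 6" --pt "12 64 10 13" --pt "18 96 30 20" --pt "24 128 50 26" --pt "29 157 77 32" --pt "29 157 77 32" --pt "29 157 77 32" --pt "29 157 77 32"

```text
time_s: 2.65
eef_pos: [0.5166, 0.2007, 0.1604]
tcp_rot: [0.408, 3.114, 0.0]
contact_force: [0.3, -0.0, 1.3]
width: 0.0879
grasp_force: 0.0
```

```bash
python3 snap.py w3; python3 dial.py w3 "[.5172,.2017]"
```

```text
2.65 [0.51663783 0.20073496 0.16042376] [4.08235886e-01 3.11372201e+00 4.04418313e-04] [ 0.014 -0.007  0.005 -0.007 -0.002 -0.001 -0.004] [-0.77  0.38  0.36  1.94 -0.17  0.85  0.99]
red [0.4953 0.1788] 1026 angle -133.7129366491548
```

View pics/w3_o.png

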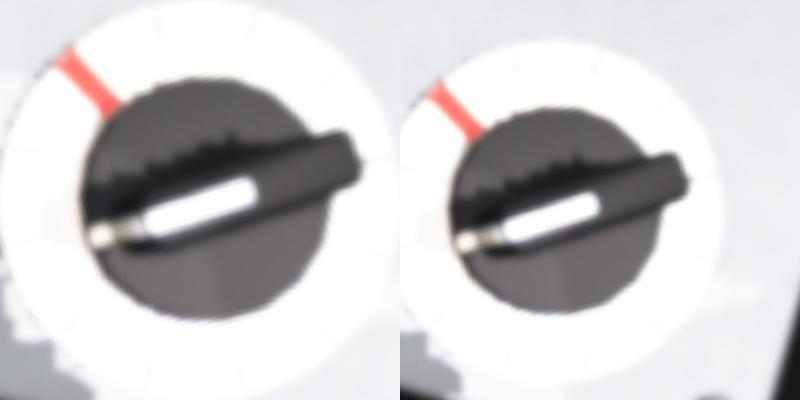

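Left half (z = 19 mm): collar circle centred on (199,199), red mark around (88,84). Right half (z = 62 mm): the white line runs from (198,205) to (100,232). I fit both angles.

```bash
cat > fit.py <<'E'
import sys
from dial import *
def fit(fn,g):
    g=np.array(g);R,n,im,it=dial(fn,g)
    gr=cv2.cvtColor(im,cv2.COLOR_RGB2GRAY)
    # dark skirt-free: collar centre from the skirt is parallax-prone; use HSV white line mask on bar top
    h=cv2.cvtColor(it,cv2.COLOR_RGB2HSV)
    m=cv2.inRange(h,(0,0,185),(180,70,255));k=np.zeros_like(m);cv2.circle(k,(200,200),88,255,-1)
    nb,l,s,c=cv2.connectedComponentsWithStats(m&k)
    for i in range(1,nb):
        if s[i,4]<300: continue
        P=np.argwhere(l==i)[:,::-1].astype(np.float32);r=cv2.minAreaRect(P)
        bx=cv2.boxPoints(r);vx,vy,_,_=cv2.fitLine(P,cv2.DIST_L2,0,.01,.01).ravel()
        print("line",r,s[i,4],"angle",np.degrees(np.arctan2(vy,vx)))
    print("red angle",np.degrees(np.arctan2(*(R-g)[::-1]))%360)
fit(sys.argv[1],eval(sys.argv[2]))
E
python3 fit.py w3 "[.5170,.2015]"
```

```text
line ((233.9003143310547, 130.3581085205078), (91.54875183105469, 23.086580276489258), 35.72739791870117) 1247 angle 31.971462
line ((158.15000915527344, 216.45001220703125), (25.61444854736328, 86.01394653320312), 71.56504821777344) 2099 angle -18.816013
line ((265.624267578125, 239.69822692871094), (24.096023559570312, 97.09120178222656), 22.380136489868164) 1425 angle -64.171425
red angle 226.29863764163863
```

Call:
move_arm --pt "0 1.3 40 2.5" --pt "0 1.3 75 2.5" --pt "0 1.3 100 2.5" --pt "0 1.3 113 2.5" --pt "0 1.3 113 2.5" --pt "0 1.3 113 2.5" --jaw 40

```text
time_s: 3.3
eef_pos: [0.5173, 0.2025, 0.0477]
tcp_rot: [0.477, 3.104, 0.001]
contact_force: [0.2, 1.0, 1.0]
width: 0.0432
grasp_force: 0.0
```

Call:
move_arm --pt "0 0 0 0" --pt "0 0 0 0" --pt "0 0 0 0" --pt "0 0 0 0" --pt "0 0 0 0" --pt "0 0 0 0" --jaw 5

```text
time_s: 3.9
eef_pos: [0.5165, 0.203, 0.0471]
tcp_rot: [0.475, 3.105, 0.001]
contact_force: [-1.3, -0.8, 6.0]
width: 0.0119
grasp_force: 29.9
```

Call:
move_arm --pt "0 0 0 -8" --pt "0 0 0 -16" --pt "0 0 0 -24" --pt "0 0 0 -32" --pt "0 0 0 -40" --pt "0 0 0 -48" --pt "0 0 0 -56" --pt "0 0 0 -63.5"

```text
time_s: 4.7
eef_pos: [0.5165, 0.203, 0.0472]
tcp_rot: [-1.237, 2.887, 0.0]
contact_force: [-1.5, -0.5, 5.4]
width: 0.0117
grasp_force: 29.9
```

Call:
move_arm --pt "0 0 0 0" --pt "0 0 0 0" --pt "0 0 0 0" --pt "0 0 0 0"

```text
time_s: 5.1
eef_pos: [0.5164, 0.203, 0.0471]
tcp_rot: [-1.227, 2.891, 0.0]
contact_force: [-1.1, -0.2, 6.0]
width: 0.0117
grasp_force: 30.0
```

Call:
move_arm --pt "0 0 0 0" --pt "0 0 0 0" --pt "0 0 0 0" --pt "0 0 -40 0" --pt "0 0 -80 0" --pt "0 0 -113 0" --pt "0 0 -113 0" --pt "0 0 -113 0" --jaw 60

```text
time_s: 5.9
eef_pos: [0.5163, 0.2029, 0.16]
tcp_rot: [-1.229, 2.89, 0.0]
contact_force: [-0.3, -0.3, 0.1]
width: 0.0598
grasp_force: 0.0
```

```bash
python3 snap.py w4; python3 fit.py w4 "[.5170,.2015]"
```

```text
5.9 [0.51634886 0.20285915 0.15996627] [-1.22885799e+00  2.88999001e+00  2.02925288e-04] [-0.     0.031  0.     0.029  0.    -0.002  0.001] [-0.5   0.37  0.01  1.92 -0.01  0.85  1.89]
line ((167.00001525878906, 168.50001525878906), (84.14570617675781, 23.33452033996582), 45.0) 1404 angle 45.558804
line ((275.78570556640625, 199.15191650390625), (25.388639450073242, 104.11580657958984), 6.428747653961182) 1532 angle -86.65247
line ((196.3947296142578, 277.60858154296875), (22.816776275634766, 90.63724517822266), 82.76307678222656) 1247 angle -2.0315814
red angle 226.15401184433588
```

View pics/w4_o.png

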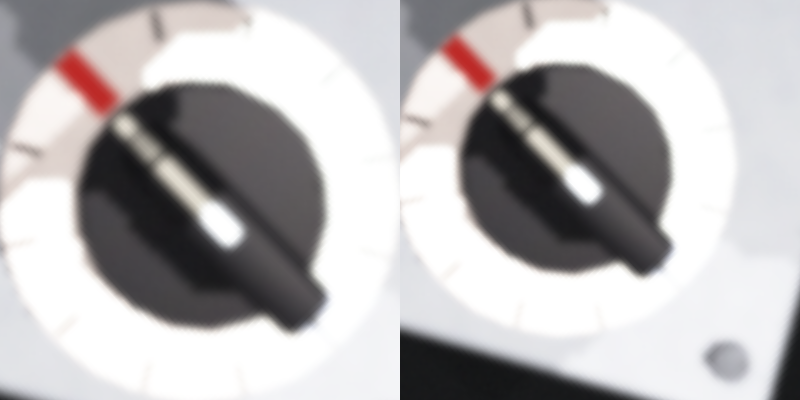

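Picture: the white line runs from (222,225) out to (123,125), right at the red mark (88,83). I verify the angle against the collar's own fitted centre.

```bash
cat > circ.py <<'E'
from h import *
def run(fn,g):
    c=dict(np.load(fn+".npz"));N=480;s=.0002
    q=(np.arange(N)-N/2)*s
    def ortho(z):
        P=np.array([[proj(c,(g[0]+a,g[1]+b,z),1) for a in q] for b in q],np.float32)
        return cv2.remap(c["p"],P[...,0].copy(),P[...,1].copy(),cv2.INTER_LINEAR)
    im=ortho(.019);gr=cv2.GaussianBlur(cv2.cvtColor(im,cv2.COLOR_RGB2GRAY),(0,0),2).astype(float)
    pts=[]
    for th in np.radians(np.arange(0,360,3)):
        r=np.arange(180,226);v=cv2.remap(gr.astype(np.float32),(240+r*np.cos(th)).astype(np.float32)[None],(240+r*np.sin(th)).astype(np.float32)[None],1)[0]
        d=np.diff(v);i=d.argmin()
        if d[i]<-2: pts.append((240+r[i]*np.cos(th)+.5*np.cos(th),240+r[i]*np.sin(th)+.5*np.sin(th)))
    P=np.array(pts)
    for _ in range(4):
        A=np.c_[2*P,np.ones(len(P))];x=np.linalg.lstsq(A,(P**2).sum(1),rcond=None)[0]
        R=np.sqrt(x[2]+x[0]**2+x[1]**2);e=np.abs(np.hypot(*(P-x[:2]).T)-R);P=P[e<=max(1.5,2*np.median(e))]
    ctr=x[:2];print("collar",ctr,R*s,len(P))
    h=cv2.cvtColor(im,cv2.COLOR_RGB2HSV);m=cv2.inRange(h,(0,110,90),(8,255,255))|cv2.inRange(h,(172,110,90),(180,255,255))
    r=np.argwhere(m)[:,::-1].mean(0);print("red",np.degrees(np.arctan2(*(r-ctr)[::-1]))%360)
    for z,rad in((.062,(5,95)),(.028,(95,130))):
        o=ortho(z);hh=cv2.cvtColor(o,cv2.COLOR_RGB2HSV);m=cv2.inRange(hh,(0,0,130),(180,90,255))
        yy,xx=np.mgrid[:N,:N];dx,dy=xx-ctr[0],yy-ctr[1];rr=np.hypot(dx,dy);a=np.degrees(np.arctan2(dy,dx))%360
        m[(rr<rad[0])|(rr>rad[1])|(abs(a-226)>22)]=0
        p=np.argwhere(m)[:,::-1].astype(np.float32)
        if len(p)>30:
            vx,vy,_,_=cv2.fitLine(p,cv2.DIST_HUBER,0,.01,.01).ravel();mm=p.mean(0)
            print(z,len(p),"fit",np.degrees(np.arctan2(vy,vx))%180+180,"from ctr",np.degrees(np.arctan2(*(mm-ctr)[::-1]))%360,"r",rr[m>0].min(),rr[m>0].max())
run("w4",(.517,.2015))
E
python3 circ.py
```

```text
collar [239.69779022 241.15413058] 0.04023830699945431 68
red 226.50984320152736
0.062 1676 fit 225.04979 from ctr 225.32197055680714 r 5.168124564228793 94.93595671932397
0.028 668 fit 307.6659 from ctr 226.87743550597128 r 95.35548256390089 129.9961009990676
```

Call:
move_arm --pt "21 -36 0 4" --pt "42 -72 0 9" --pt "64 -109 0 14" --pt "85 -145 0 20" --pt "106 -182 0 25" --pt "127 -218 0 30.3" --pt "148 -254 0 30.3" --pt "148 -254 0 30.3" --jaw 60

```text
time_s: 6.75
eef_pos: [0.5959, -0.0876, 0.1579]
tcp_rot: [0.417, -3.111, 0.006]
contact_force: [0.4, 0.3, -0.1]
width: 0.06
grasp_force: 0.0
```

Call:
move_arm --pt "0 0 0 0" --pt "0 0 0 0" --pt "0 0 0 0"

```text
time_s: 7.05
eef_pos: [0.596, -0.078, 0.1589]
tcp_rot: [0.435, -3.11, -0.002]
contact_force: [-0.5, 0.3, 0.8]
width: 0.0599
grasp_force: 0.0
```

```bash
python3 snap.py w5; python3 - <<'E'
from h import *
c=dict(np.load("w5.npz"));p=c["p"]
for q in blobs(p,(100,100,30),(132,255,255),40): print("blue",q,onz(c,*q[0],.066,1).round(4))
for q in blobs(p,(8,150,100),(25,255,255),40): print("or",q,onz(c,*q[0],.028,1).round(4))
E
```

```text
7.05 [ 0.59603692 -0.07802945  0.15894422] [ 4.35373811e-01 -3.11001858e+00 -1.55941977e-03] [-0.001 -0.008  0.004 -0.005  0.002 -0.001  0.001] [-0.13  0.44  0.21  1.82 -0.11  0.89  1.98]
blue ([273.0, 211.4], [266, 189, 15, 45, 644]) [ 0.5936 -0.0814  0.066 ]
or ([416.9, 156.1], [413, 150, 10, 11, 75]) [0.5172 0.0332 0.028 ]
or ([367.9, 201.8], [352, 189, 31, 32, 137]) [0.5713 0.0013 0.028 ]
or ([149.4, 306.1], [141, 279, 21, 56, 482]) [ 0.7386 -0.1755  0.028 ]
or ([400.3, 306.3], [389, 279, 20, 56, 488]) [0.6663 0.0782 0.028 ]
or ([360.5, 355.6], [189, 335, 306, 33, 2234]) [0.7377 0.0611 0.028 ]
```

View pics/w5.png

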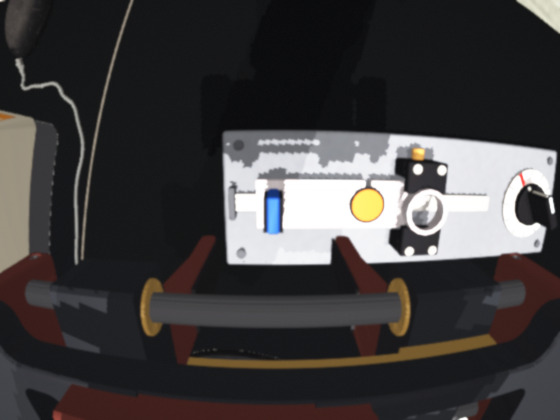

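Picture: tab (273,211), orange filter circle centre (367,205), port ring (425,212), brass plunger (418,155); dial line still on the red mark (524,180).

```bash
python3 - <<'E'
from h import *
yaw=np.radians(15.773);Y=np.array([-np.sin(yaw),np.cos(yaw)]);X=np.array([np.cos(yaw),np.sin(yaw)]);C=np.array([.55665,.06212])
B=lambda w:(((w[:2]-C)@X*1000).round(1),((w[:2]-C)@Y*1000).round(1))
c=dict(np.load("w5.npz"));p=c["p"]
print("filter",B(onz(c,367.5,205,.028,1)),"port",B(onz(c,425,212,.056,1)),"plunger",B(onz(c,418,155,.03,1)))
print("tab mid",B(onz(c,273,211,.066,1)),"TCP",B(c["pos"]),"yaw",np.degrees(2*np.arctan2(c["rot"][1],c["rot"][0]))%360)
g=c["p"].copy()
h=cv2.cvtColor(p,cv2.COLOR_RGB2HSV);m=cv2.inRange(h,(8,150,100),(25,255,255));m[:170]=0;m[240:]=0
gr=cv2.cvtColor(p[185:245,390:460],cv2.COLOR_RGB2GRAY)
print(cv2.HoughCircles(cv2.resize(gr,None,fx=4,fy=4),cv2.HOUGH_GRADIENT,1,40,param1=80,param2=30,minRadius=50,maxRadius=110))
E
```

```text
filter (np.float64(0.5), np.float64(-62.7)) port (np.float64(-0.5), np.float64(-17.6)) plunger (np.float64(-47.0), np.float64(-17.0))
tab mid (np.float64(-3.8), np.float64(-148.2)) TCP (np.float64(-0.2), np.float64(-145.6)) yaw 195.93818035005353
[[[127.5 100.5  83.4]]]
```

Call:
move_arm --pt "0 -2.2 40 0" --pt "0 -2.2 75 0" --pt "0 -2.2 100 0" --pt "0 -2.2 111 0" --pt "0 -2.2 111 0" --pt "0 -2.2 111 0" --jaw 50

```text
time_s: 7.7
eef_pos: [0.5979, -0.0819, 0.0496]
tcp_rot: [-0.432, 3.11, -0.0]
contact_force: [-1.2, -0.6, 0.7]
width: 0.0498
grasp_force: 0.0
```

Call:
move_arm --pt "0 0 0 0" --pt "0 0 0 0" --pt "0 0 0 0" --pt "0 0 0 0" --pt "0 0 0 0" --pt "0 0 0 0" --pt "0 0 0 0" --jaw 8

```text
time_s: 8.4
eef_pos: [0.5973, -0.0819, 0.049]
tcp_rot: [-0.432, 3.111, 0.0]
contact_force: [-1.2, 0.7, 4.3]
width: 0.0156
grasp_force: 30.0
```

```bash
cat > st.py <<'E'
from bench import *
import numpy as np
yaw=np.radians(15.773);Y=np.array([-np.sin(yaw),np.cos(yaw)]);X=np.array([np.cos(yaw),np.sin(yaw)]);C=np.array([.55665,.06212])
s=read_state();d=s["eef_pos"][:2]-C
print("base xy mm",d@X*1000,d@Y*1000,"F xy",s["contact_force"][:2]@X,s["contact_force"][:2]@Y,s["width"],s["grasp_force"])
E
python3 st.py
```

```text
base xy mm -0.022335411334652167 -149.67097239619497 F xy -0.9716048786832208 0.9611991315529447 0.015597861643004423 30.000344216823578
```

Call:
move_arm --pt "0 6 0 0" --pt "0 12 0 0" --pt "0 18 0 0" --pt "0 24 0 0" --pt "0 30 0 0" --pt "0 34 0 0" --pt "0 37 0 0" --pt "0 38 0 0"

```text
time_s: 9.2
eef_pos: [0.5872, -0.0463, 0.049]
tcp_rot: [-0.43, 3.111, -0.002]
contact_force: [1.7, -3.5, 3.5]
width: 0.016
grasp_force: 30.0
```

Call:
move_arm --pt "0 0 0 0" --pt "0 0 0 0"

```text
time_s: 9.4
eef_pos: [0.5871, -0.0458, 0.049]
tcp_rot: [-0.431, 3.111, -0.001]
contact_force: [0.8, -3.2, 6.3]
width: 0.0157
grasp_force: 30.0
```

```bash
python3 st.py;python3 snap.py w6; python3 - <<'E'
from h import *
p=np.load("w6.npz")["p"];cv2.imwrite("pics/w6c.png",cv2.resize(p[140:280,240:440],None,fx=4,fy=4,interpolation=cv2.INTER_CUBIC)[:,:,::-1])
E
```

```text
base xy mm -0.041221017558271816 -112.17562705688164 F xy -0.07869694970410523 -3.3328242917024795 0.01568772828081908 29.999619126319885
9.4 [ 0.58710267 -0.04584299  0.04895147] [-4.30879816e-01  3.11116332e+00 -7.08208443e-04] [-0.    -0.001 -0.002 -0.002  0.     0.001  0.001] [-0.16  0.58  0.17  1.91 -0.15  0.66  1.95]
```

View pics/w6c.png

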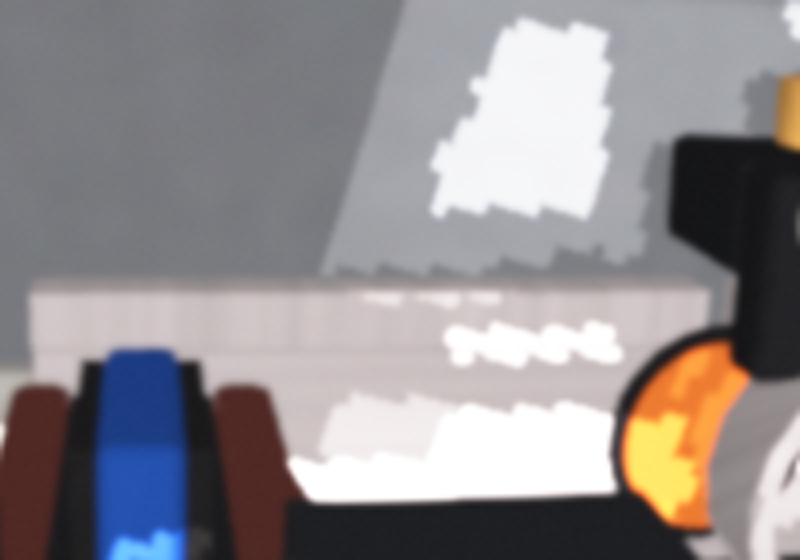

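The tab is gripped squarely between the fingers; the filter is already half under the ring. Friction is about 3.3 N; now I creep and watch the force.

Call:
move_arm --pt "0 1 0 0" --pt "0 2 0 0" --pt "0 3 0 0" --pt "0 3 0 0" --pt "0 3 0 0"

```text
time_s: 9.95
eef_pos: [0.5861, -0.0426, 0.0489]
tcp_rot: [-0.431, 3.111, 0.0]
contact_force: [0.2, -3.2, 5.7]
width: 0.0157
grasp_force: 30.0
```

```bash
python3 st.py
```

```text
base xy mm -0.08726493069573585 -108.76582971101726 F xy -0.6767397390333267 -3.1381992288101825 0.01573775945058606 29.999796152114868
```

Call:
move_arm --pt "0 0.5 0 0" --pt "0 1 0 0" --pt "0 1 0 0" --pt "0 1 0 0"

```text
time_s: 10.35
eef_pos: [0.5861, -0.0424, 0.0489]
tcp_rot: [-0.43, 3.111, -0.001]
contact_force: [0.5, -5.4, 5.7]
width: 0.016
grasp_force: 30.0
```

```bash
python3 st.py
```

```text
base xy mm -0.06408281891982434 -108.59022103011122 F xy -1.026477263378064 -5.324279615437389 0.015996160187743375 29.999828338623047
```

Call:
move_arm --pt "0 0.5 0 0" --pt "0 1 0 0" --pt "0 1 0 0" --pt "0 1 0 0"

```text
time_s: 10.75
eef_pos: [0.5858, -0.0412, 0.0489]
tcp_rot: [-0.431, 3.111, -0.001]
contact_force: [0.5, -4.7, 5.8]
width: 0.0159
grasp_force: 30.0
```

```bash
python3 st.py
```

```text
base xy mm -0.06291053912692302 -107.29741335619165 F xy -0.7982128679330767 -4.624480786998976 0.015877569991395883 29.999574422836304
```

Call:
move_arm --pt "0 0.5 0 0" --pt "0 1 0 0" --pt "0 1 0 0" --pt "0 1 0 0"

```text
time_s: 11.15
eef_pos: [0.5855, -0.0404, 0.0489]
tcp_rot: [-0.431, 3.111, -0.001]
contact_force: [1.2, -4.2, 6.6]
width: 0.0159
grasp_force: 30.0
```

```bash
python3 st.py
```

```text
base xy mm -0.08240920414696526 -106.54719423501247 F xy -0.015911110127163397 -4.397168961214279 0.01585646741102635 29.999609291553497
```

Call:
move_arm --pt "0 0.5 0 0" --pt "0 1 0 0" --pt "0 1 0 0" --pt "0 1 0 0"

```text
time_s: 11.55
eef_pos: [0.5852, -0.0392, 0.0489]
tcp_rot: [-0.431, 3.111, -0.001]
contact_force: [0.7, -3.3, 6.3]
width: 0.0156
grasp_force: 30.0
```

```bash
python3 st.py
```

```text
base xy mm -0.06736275701318614 -105.22623248516324 F xy -0.1929285139255179 -3.362434891122099 0.015648396911425878 29.99959945678711
```

Call:
move_arm --pt "0 0.5 0 0" --pt "0 1 0 0" --pt "0 1 0 0" --pt "0 1 0 0"

```text
time_s: 11.95
eef_pos: [0.585, -0.0385, 0.0489]
tcp_rot: [-0.431, 3.111, -0.001]
contact_force: [1.5, -4.7, 5.2]
width: 0.016
grasp_force: 30.0
```

```bash
python3 st.py
```

```text
base xy mm -0.11139106309825467 -104.51244359445018 F xy 0.1781551532817236 -4.969281895918372 0.01600134380087132 29.999549388885498
```

Call:
move_arm --pt "0 0.5 0 0" --pt "0 1 0 0" --pt "0 1 0 0" --pt "0 1 0 0"

```text
time_s: 12.35
eef_pos: [0.5846, -0.0372, 0.049]
tcp_rot: [-0.431, 3.111, -0.001]
contact_force: [1.1, -3.3, 6.4]
width: 0.0159
grasp_force: 30.0
```

```bash
python3 st.py
```

```text
base xy mm -0.06964636919362319 -103.19633158151086 F xy 0.16389134398060923 -3.5128063143770967 0.015934531352301547 29.99965935945511
```

Call:
move_arm --pt "0 0.5 0 0" --pt "0 1 0 0" --pt "0 1 0 0" --pt "0 1 0 0"

```text
time_s: 12.75
eef_pos: [0.5844, -0.0365, 0.0489]
tcp_rot: [-0.431, 3.111, -0.001]
contact_force: [0.3, -4.3, 5.6]
width: 0.0157
grasp_force: 30.0
```

```bash
python3 st.py
```

```text
base xy mm -0.08643915283308018 -102.46146844206697 F xy -0.8987145427893137 -4.176401332987268 0.015747437729392126 29.999603927135468
```

Call:
move_arm --pt "0 0.5 0 0" --pt "0 1 0 0" --pt "0 1 0 0" --pt "0 1 0 0"

```text
time_s: 13.15
eef_pos: [0.5838, -0.0342, 0.0489]
tcp_rot: [-0.432, 3.112, 0.001]
contact_force: [-1.1, -1.2, 7.6]
width: 0.0156
grasp_force: 30.0
```

```bash
python3 st.py
```

```text
base xy mm -0.09878550827200488 -100.10104147397273 F xy -1.3878453359502596 -0.8834275086719419 0.015648895129943677 30.002041161060333
```

A jump of 2.4 mm on a 1 mm step with the resistance dropping: likely the detent. I confirm with a light push.

Call:
move_arm --pt "0 0.5 0 0" --pt "0 1 0 0" --pt "0 1 0 0" --pt "0 1 0 0"

```text
time_s: 13.55
eef_pos: [0.5833, -0.0326, 0.0489]
tcp_rot: [0.433, -3.111, -0.002]
contact_force: [-1.6, 0.8, 7.1]
width: 0.0161
grasp_force: 30.0
```

```bash
python3 st.py
```

```text
base xy mm -0.11639587824421871 -98.35322021869946 F xy -1.2684540959370434 1.2363548568461502 0.016077072201743942 30.00574618577957
```

Call:
move_arm --pt "0 0.5 0 0" --pt "0 1 0 0" --pt "0 1 0 0" --pt "0 1 0 0"

```text
time_s: 13.95
eef_pos: [0.5832, -0.0323, 0.0489]
tcp_rot: [-0.432, 3.112, 0.001]
contact_force: [-1.1, -2.5, 7.5]
width: 0.0156
grasp_force: 30.0
```

```bash
python3 st.py;python3 snap.py w7; python3 - <<'E'
from h import *
p=np.load("w7.npz")["p"];cv2.imwrite("pics/w7c.png",cv2.resize(p[140:280,260:460],None,fx=4,fy=4,interpolation=cv2.INTER_CUBIC)[:,:,::-1])
E
```

```text
base xy mm -0.11185978178750514 -98.09365818063351 F xy -1.7340290560935756 -2.150251521469039 0.015592161650116634 30.001453757286072
13.95 [ 0.58320684 -0.03231047  0.04891571] [-4.32223617e-01  3.11169798e+00  1.12765454e-03] [ 0.    -0.001 -0.002 -0.001  0.001  0.001 -0.001] [-0.18  0.57  0.17  1.92 -0.15  0.66  1.93]
```

View pics/w7c.png

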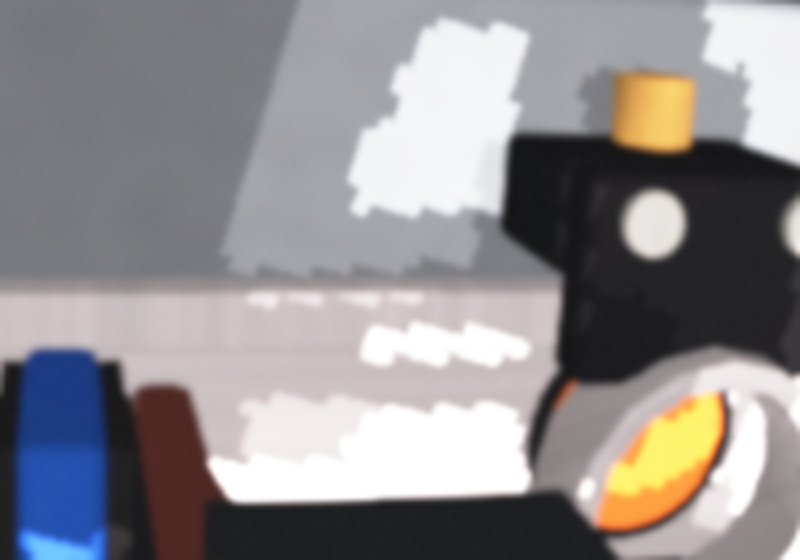

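The filter shows inside the ring, viewed obliquely; the slide now runs ahead of the command (drawn into the notch). A little more push to verify that it seats.

Call:
move_arm --pt "0 0.5 0 0" --pt "0 1 0 0" --pt "0 1 0 0" --pt "0 1 0 0"

```text
time_s: 14.4
eef_pos: [0.5831, -0.0321, 0.049]
tcp_rot: [-0.431, 3.111, -0.0]
contact_force: [0.0, -3.3, 7.2]
width: 0.0158
grasp_force: 30.0
```

```bash
python3 st.py
```

```text
base xy mm -0.11696814507823616 -97.89393150853232 F xy -0.8922864195139684 -3.179604229458226 0.015828483609091053 29.999975860118866
```

Call:
move_arm --pt "0 0.3 0 0" --pt "0 0.5 0 0" --pt "0 0.5 0 0" --pt "0 0.5 0 0"

```text
time_s: 14.8
eef_pos: [0.5831, -0.0321, 0.0489]
tcp_rot: [-0.431, 3.111, -0.001]
contact_force: [0.3, -3.8, 6.0]
width: 0.0161
grasp_force: 30.0
```

```bash
python3 st.py
```

```text
base xy mm -0.1451392844953256 -97.83475528315563 F xy -0.7063895355295885 -3.710932853566336 0.016078587173037225 30.000435411930084
```

Call:
move_arm --pt "0 0.5 0 0" --pt "0 1 0 0" --pt "0 1 0 0" --pt "0 1 0 0"

```text
time_s: 15.2
eef_pos: [0.583, -0.0318, 0.0489]
tcp_rot: [-0.43, 3.111, -0.002]
contact_force: [2.2, -6.4, 4.8]
width: 0.0155
grasp_force: 30.0
```

```bash
python3 st.py
```

```text
base xy mm -0.13471680490402885 -97.59624075408296 F xy 0.38010578402990514 -6.721586985023961 0.015510833553279587 30.00275284051895
```

Call:
move_arm --pt "0 0.5 0 0" --pt "0 1 0 0" --pt "0 1 0 0" --pt "0 1 0 0"

```text
time_s: 15.6
eef_pos: [0.583, -0.0316, 0.0489]
tcp_rot: [-0.429, 3.111, -0.003]
contact_force: [2.5, -7.5, 3.3]
width: 0.0157
grasp_force: 30.0
```

```bash
python3 st.py
```

```text
base xy mm -0.13921416301962072 -97.38756283796276 F xy 0.395277556184253 -7.944046083600728 0.015731075319244416 30.00716596841812
```

The slide holds at 8 N, so it is in a notch-like stop. My vision estimate of travel (45 mm) disagrees with the 52 mm travelled, so I cross-check port and filter with depth points before handing in, after relaxing the push.

Call:
move_arm --pt "0 -1 0 0" --pt "0 -2 0 0" --pt "0 -2.3 0 0" --pt "0 -2.3 0 0" --pt "0 -2.3 0 0"

```text
time_s: 16.1
eef_pos: [0.5831, -0.032, 0.049]
tcp_rot: [-0.431, 3.111, -0.0]
contact_force: [0.1, -3.4, 7.2]
width: 0.0158
grasp_force: 30.0
```

```bash
python3 st.py; python3 snap.py w8; cat > pc.py <<'E'
from h import *
from bench import *
yaw=np.radians(15.773);Y=np.array([-np.sin(yaw),np.cos(yaw)]);X=np.array([np.cos(yaw),np.sin(yaw)]);C=np.array([.55665,.06212])
for n in("scene","side"):
    c=get_calibration(n);p,d=get_image(n);np.savez(n+"8.npz",p=p,d=d,**c)
def cloud(c,fish):
    d=c["d"];v,u=np.mgrid[:420,:560]
    f=210/np.tan(np.radians(float(c["fov_y"]))/2)
    a,b=(u-c["cx"])/f,(v-c["cy"])/f
    if fish:
        r=np.hypot(a,b)+1e-9;k=np.tan(r)/r;a,b=a*k,b*k
    P=np.stack([a*d,b*d,d],-1)-c["t"];W=P@c["R"]
    return np.stack([(W[...,:2]-C)@X*1000,(W[...,:2]-C)@Y*1000,W[...,2]*1000],-1)
for n in("w2","w3","w5","w8"):
    c=dict(np.load(n+".npz"));B=cloud(c,True);x,y,z=B[...,0],B[...,1],B[...,2]
    h=cv2.cvtColor(c["p"],cv2.COLOR_RGB2HSV)
    reg=(c["d"]>0)&(abs(x)<60)&(abs(y)<200)
    for nm,m in(("ring",reg&(z>52.5)&(z<60)&(abs(y+17)<35)&(abs(x)<25)),("bridge top",reg&(z>44)&(z<53)&(abs(y+17)<40)&(abs(x)>22)&(abs(x)<44)),
      ("filter",reg&(cv2.inRange(h,(8,120,80),(25,255,255))>0)&(z>20)&(z<36)&(abs(x)<20)),("blue",reg&(cv2.inRange(h,(105,120,40),(130,255,255))>0)&(z>62)),
      ("plunger",reg&(cv2.inRange(h,(8,120,80),(25,255,255))>0)&(x<-38))):
        if m.sum()>8: print(n,nm,m.sum(),"x",np.percentile(x[m],[2,50,98]).round(1),"y",np.percentile(y[m],[2,98]).round(1),"mid",np.percentile(y[m],[2,98]).mean().round(1),"z",np.median(z[m]).round(1))
for n,r in(("scene8",(165,185,310,275)),("side8",(190,165,310,240))):
    c=dict(np.load(n+".npz"))
    for q in blobs(c["p"],(8,150,120),(25,255,255),4,r): 
        w=onz(c,*q[0],.028);print(n,q,((w[:2]-C)@X*1000).round(1),((w[:2]-C)@Y*1000).round(1))
E
python3 pc.py
```

```text
base xy mm -0.1384794926679346 -97.78141189377446 F xy -0.802442006999635 -3.274878100339942 0.0157665794339293 30.000194013118744
16.1 [ 0.58309634 -0.03201721  0.04895129] [-4.31306739e-01  3.11140349e+00 -2.42871150e-04] [-0.001 -0.001  0.     0.    -0.001 -0.001  0.001] [-0.18  0.57  0.17  1.92 -0.15  0.66  1.93]
w2 ring 444 x [-18.7   0.2  19.3] y [-33.8   4.2] mid -14.8 z 55.3
w2 bridge top 1525 x [-42.1 -22.5  42.2] y [-33.3   4.6] mid -14.4 z 49.5
w2 filter 596 x [-14.2  -0.1  13.4] y [-77.2 -49.7] mid -63.5 z 29.3
w2 blue 274 x [-14.   -0.8  12.9] y [-153.8  -40.9] mid -97.4 z 65.1
w2 plunger 82 x [-52.3 -47.8 -43. ] y [-19.6 -10.4] mid -15.0 z 28.8
w3 ring 79 x [-19.7 -16.4 -12.3] y [-16.8   1.7] mid -7.5 z 55.1
w3 bridge top 482 x [-42.5 -32.7 -22.5] y [-19.7   6. ] mid -6.9 z 49.3
w3 plunger 860 x [-51.1 -46.9 -39. ] y [-13.7 121.2] mid 53.7 z 243.0
w5 ring 585 x [-19.6  -0.8  18.9] y [-34.    3.9] mid -15.1 z 55.0
w5 bridge top 1807 x [-42.5 -24.2  40.8] y [-34.6   3.7] mid -15.5 z 49.4
w5 filter 192 x [-14.5  -2.5  14.9] y [-78.2 -48.8] mid -63.5 z 28.9
w5 blue 322 x [-14.   -1.   13.5] y [-153.6 -142.7] mid -148.2 z 64.8
w5 plunger 115 x [-52.4 -46.3 -42.6] y [-22.4 -10.2] mid -16.3 z 28.1
w8 ring 992 x [-19.8 -10.4  12. ] y [-33.7   4.3] mid -14.7 z 55.0
w8 bridge top 2980 x [-42.8 -32.3  39.8] y [-34.5   3.7] mid -15.4 z 49.4
w8 filter 387 x [-5.1  8.2 15.2] y [-17.7   1. ] mid -8.3 z 29.3
w8 blue 1009 x [-14.7  -5.6   6.9] y [-104.3  -94. ] mid -99.1 z 65.1
w8 plunger 359 x [-52.9 -47.9 -42.9] y [-20.5 -10.5] mid -15.5 z 28.3
scene8 ([243.6, 223.7], [242, 223, 4, 3, 7]) 0.5 -3.0
scene8 ([257.1, 230.4], [256, 229, 3, 4, 11]) -52.2 -9.9
```

Call:
move_arm --pt "0 -0.5 0 0" --pt "0 -1 0 0" --pt "0 -1 0 0" --pt "0 -1 0 0" --pt "0 -1 0 0"

```text
time_s: 16.75
eef_pos: [0.5831, -0.0322, 0.0489]
tcp_rot: [-0.432, 3.112, 0.001]
contact_force: [0.0, -1.6, 7.5]
width: 0.016
grasp_force: 30.0
```

```bash
python3 st.py
```

```text
base xy mm -0.12901731035004985 -97.94422336682862 F xy -0.4106141022143845 -1.5550105058084975 0.015978219031770713 30.001210570335388
```

```bash
python3 -c "
from bench import *
print(job_done())"
```

```text
the job is handed in; nothing more can be done
None
```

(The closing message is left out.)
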